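# Square the tile in the glazing jig and hold the brush ready over it

### The arm

A 6-joint arm with a two-finger parallel gripper is mounted at the origin on the work surface. World frame = base frame: x ahead of the robot, y to its left, z up, the work surface at z = 0. Lengths are in m, angles in rad, forces in N, time in s.
With the tool pointing down it reaches from about 0.35 to 0.85 m from the base axis. Payload 8.1 kg.
Tool frame: the origin (TCP) lies between the finger pads; the fingertips stand finger_overhang ahead of it and the grasp point (between the pads) lies 5 mm behind it (finger_overhang is the distance from the TCP to the fingertips, in m); z points along the fingers, y is the line along which they close (so a half turn about z gives the same grasp; the last joint's range is limited). The gripper opens to 93 mm and grips with 3 to 60 N. Pads are 15 mm wide; open, the fingers measure 128 mm over their backs; the gripper's body (75 mm by 188 mm) begins 65 mm behind the grasp point.
Start: joints at [1.069, 0.13, 1.488, -0, 1.523, -0.085], TCP at [0.243, 0.549, 0.233] pointing down, gripper open.
Joint ranges: [-2.96, 2.96], [-0.89, 2.26], [0.02, 2.5], [-1.34, 4.48], [0, 2.73], [-2.66, 2.66]. Speed limits (rad/s): [2.39, 2.39, 2.79, 3.14, 3.14, 3.14].

### API

Orientations are given as a unit quaternion [x, y, z, w].
In Python, from plant import state, grab_frame, camera_info, sign_off, finger_overhang gives the robot as it stands.
- The arm moves only by the tool servo_tool, never from a script. Its argument "plan" is a list that holds one entry, the list of rows, each a list of 7 numbers: the turn, a rotation vector about the tool's x, y, z as a fraction of full scale, then the shift along the tool's x, y, z as a fraction of full scale, then the opening in per cent of the stroke, from 0 (shut) to 100 (fully open). In form: [[[ax, ay, az, tx, ty, tz, hand], ...]]. A call has 1 to 10 rows; each row shifts and turns the commanded pose from where the row before left it, along the tool's axes as they then stand; what a row does not reach is not made up. Full scale, the value 1, is 0.2 m for a shift and 45 degrees for a turn. A row lasts 1/10 s, in which the tool goes at most 50 mm and 8.59 degrees, less where a joint would pass 70% of its speed; a pose out of reach is approached as far as the arm can. A call with a number of a shift or a turn outside -1 to 1 is refused whole. A call with a gripper value outside its range is refused whole. The fingers move at their own pace and stop on an object; the grip force is fixed at half the most. Time passes only in rows, so rows that do not move let the fingers close. It gives the time, the measured TCP pose, the force, the opening and the grip force at its end, in the units of the state.
- state(): the state, without advancing time (a new reading comes with each control period).
- grab_frame(name): name is "scene" or "top" or "wrist"; returns (picture, depth): 420x560x3 uint8, red, green, blue; 420x560 float32, m along the optical axis (not along the pixel's ray), 0 where there is no reading.
- camera_info(name): a dict with "intrinsics" (3x3 intrinsics, pixels), "xyz" and "orientation" of the camera in the world. Camera axes: x right, y down, z forward; pixel columns grow to the right and rows downward; lengths in m; the calibration is good to about 2 mm. A picture is of the moment at which its call begins: read the wrist's pose just before it. camera_info takes no time and is no camera call; for the wrist camera it gives the pose at the moment of the call.
- sign_off(): hands the job in; it is judged then, once.
The state is a dict: "t": time; "joints": joint angles; "qvel": joint speeds; "joint_efforts": joint torques, N m; "position": TCP position; "tcp_rot": TCP orientation; "force": force on the tool from outside, world axes, zero at the start; "torque": the same for the moment, N m; "gripper_width": opening from 0.0 (shut) to 1.0 (fully open); "gripper_force": force on a finger pad.
Only numpy, scipy, OpenCV 4.12 (cv2) and the standard library are available. Lean on these libraries where they do the work, as an engineer would, in place of code of your own. Each camera call takes 0.05 s, during which the arm holds its last target. There are 200 camera calls.

### The job

Push the pink tile square and flush into the corner of the jig's two fences, and only then draw the glaze brush out of its sloping stand, turn it level and hold it still with its middle over the middle of the tile, at least 15 cm above it, ready for the first stroke. Finish while still holding the brush up there: do not put it down or let go. Leave the tile flush and all the other ware on the shelf where it stands.

Things in the scene. Friction and masses are not known exactly. Their poses are not given: they have to be found in the camera images.
- jig: fixed glazing jig: plywood board 260 x 260 x 12 mm with aluminium fences 20 mm wide, 24 mm high above the board, along its +x and +y sides; inner fence faces at x = +110 and y = +110 mm (tile flush in the corner: centre at x = y = +60, z = 20 mm). Origin: centre of the board's underside; x, y along its edges, z up. Left or right of the robot, turned up to 20 degrees
- tile_center (a point): pink bisque tile, 100 x 100 x 16 mm, about 0.3 kg, lying loose on the jig's board, crooked and 2 to 9 cm away from the fences. This point is its centre, half-way up; x and y along its edges, z up
- stand: fixed dark wood brush stand, on the other side: foot 12 mm thick, 90 mm wide, x = -115 to +95 mm; square sleeve 76 mm long, 32 mm wide, closed below, sloping up 40 degrees towards +x; brass prop 8 mm wide under the brush, 94 to 106 mm up the slope from its middle. Origin: on the table, 100 mm below the brush's middle; x level, the way the sleeve rises; z up
- brush_center (a point): glaze brush, a bar 220 mm long, 20 mm wide, 16 mm thick, 70 g: red handle, brass ferrule, rubber tip. Loose, tip down in the stand: lowest 70 mm in the sleeve (2 to 4 mm play), resting near its top end on the prop, free between. Comes out by sliding 75 mm along its length, handle first. Point: middle and centre of mass; x along it to the handle end (at first 40 degrees above level), y level across
- yunomi: shino-glazed yunomi cup, cream, 74 mm wide and 88 mm high; a bystander, origin at the centre of its underside, on the table
- plate_a: pink bisque dessert plate, 160 mm wide and 18 mm high; a bystander, origin at the centre of its underside, on the table
- plate_b: second pink bisque dessert plate, 160 mm wide and 18 mm high; a bystander, origin at the centre of its underside, on the table
- spur: three-armed grey ceramic kiln spur, 70 mm across, 22 mm high; a bystander, origin at the centre of its underside, on the table
- jar_glaze: green glaze jar with white cap, 80 mm wide, 110 mm high; a bystander, origin at the centre of its underside, on the table
- jar_slip: ochre slip jar with black cap, 72 mm wide, 100 mm high; a bystander, origin at the centre of its underside, on the table
Not all that is in view belongs to the job. Leave any blue or purple look-alike of the part that bears tile_center alone.

How it is judged:
By the outcome, as a careful person would: the job done as asked, in the order asked, and still so for the second after the job is handed in, while the arm keeps its last pose, push and grip.
It also fails if it takes over 64 s, if anything falls off the work surface, if the arm or the gripper's body presses on something with over 40 N, if the wrist force passes 120 N, or if a joint passes its speed limit or range.

## Working session

There is one attempt and no reset: what is moved stays moved. The work goes in short steps, Python scripts to look and compute and a tool call to move; the robot and the scene stay as the last step left them, time stands still between calls to the robot, and variables do not carry over. Pictures are saved under pics/ and viewed, at most 10 in all, crops included, and the job is handed in when it is done.

Besides the shell and the picture viewer there is one more tool, called as a command line: name --argument value ..., lists and objects as JSON in quotes. servo_tool: Moves the arm, as the interface text tells. Its arguments: {"type":"object","properties":{"plan":{"type":"array"}},"required":["plan"]}

```bash
mkdir -p pics; cat > h.py <<'E'
import numpy as np, cv2
from scipy.spatial.transform import Rotation as R
from plant import state, grab_frame, camera_info, sign_off, finger_overhang
def grab(n):
    ci=camera_info(n); im,d=grab_frame(n); return im,d,ci
def cloud(d,ci):
    K=np.array(ci["intrinsics"]).reshape(3,3); h,w=d.shape
    u,v=np.meshgrid(np.arange(w),np.arange(h))
    P=np.stack([(u-K[0,2])/K[0,0]*d,(v-K[1,2])/K[1,1]*d,d],-1)
    o=np.array(ci["orientation"])
    M=R.from_quat(o).as_matrix() if o.size==4 else o.reshape(3,3)
    W=P@M.T+np.array(ci["xyz"]); W[d<=0]=np.nan; return W
def save(n,im): cv2.imwrite("pics/"+n+".png",im[...,::-1])
E
python3 - <<'E'
from h import *
print(finger_overhang, state())
ims=[]
for n in("top","scene"):
    im,d,ci=grab(n); print(n,ci); np.savez(n,im=im,W=cloud(d,ci)); save(n,im)
E
```

```text
0.014 {'t': 0.0, 'joints': array([ 1.06861107e+00,  1.31177034e-01,  1.48927504e+00, -2.37679676e-05,
        1.52298101e+00, -8.54010365e-02]), 'qvel': array([ 1.27201140e-03,  1.22823692e-03,  1.53180881e-04, -2.57108829e-04,
       -1.36321906e-03, -1.23716793e-05]), 'joint_efforts': array([ 1.03999020e-03, -5.59808135e+01, -4.91774869e+01,  7.68421311e-02,
        3.52886994e-02, -2.43086952e-04]), 'position': array([0.24262036, 0.54816743, 0.23158027]), 'tcp_rot': array([ 2.06886410e-01,  9.78364537e-01, -8.84226075e-04, -2.55119958e-04]), 'force': array([ 0.35374134, -0.26657087,  0.60341629]), 'torque': array([0.03370153, 0.00434149, 0.01378478]), 'gripper_force': 0.0, 'gripper_width': 1.0014850397018478}
top {'intrinsics': array([[398.25976222,   0.        , 280.02008859],
       [  0.        , 398.25976222, 207.70505939],
       [  0.        ,   0.        ,   1.        ]]), 'xyz': array([ 0.30561925, -0.00917715,  1.16532533]), 'orientation': array([-0.70272056,  0.70468698, -0.0694853 ,  0.06907866])}
scene {'intrinsics': array([[479.89432351,   0.        , 285.9711521 ],
       [  0.        , 479.89432351, 204.12490673],
       [  0.        ,   0.        ,   1.        ]]), 'xyz': array([1.15091972, 0.50195402, 1.32139707]), 'orientation': array([ 0.42606798,  0.85851076, -0.2591818 , -0.11937398])}
```

View pics/top.png

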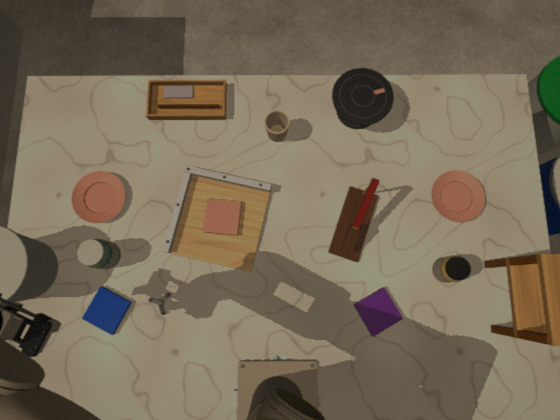

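View pics/scene.png

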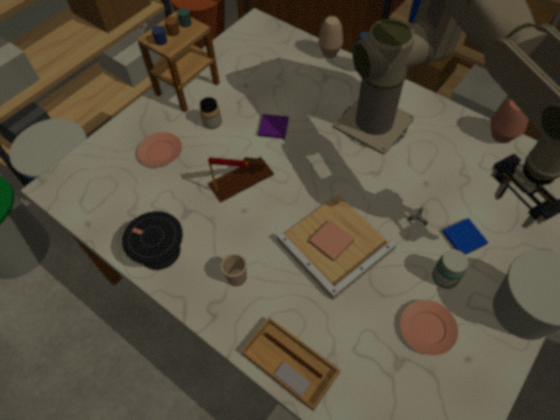

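The top view shows the pink tile at (222,217) on the jig board. The fences run along the top edge (188,170)-(272,185) and the left edge (188,170)-(170,250). The red brush in its stand runs from (355,228) to (375,182). Three things could be the tile: pink (222,217), blue (107,310) and purple (378,312). The pink one on the jig's board fits the description; the pink discs at (99,197) and (458,196) are plates.

```bash
python3 - <<'E'
from h import *
a=np.load("top.npz"); im,W=a["im"],a["W"]
c=im[150:280,150:410]; save("crop",cv2.resize(c,None,fx=3,fy=3,interpolation=cv2.INTER_CUBIC))
s=np.load("scene.npz")
def ang(n,ids):
    for nm,a in(("top",np.load("top.npz")),("scene",np.load("scene.npz"))):
        im,W=a["im"],a["W"]; hsv=cv2.cvtColor(im,cv2.COLOR_RGB2HSV)
        yield nm,im,W,hsv
for nm,im,W,hsv in ang(0,0):
    print(nm)
    jr=(W[...,0]>.2)&(W[...,0]<.75)&(W[...,1]>0)&(W[...,1]<.36)
    z=W[...,2]
    # heights
    h,e=np.histogram(z[jr&(z<.06)],bins=np.arange(-.01,.06,.004)); print(dict(zip(e.round(3),h)))
    # tile: pink
    hh=hsv[...,0].astype(int); S=hsv[...,1]
    pink=jr&((hh<9)|(hh>170))&(S>70)&(z>.015)&(z<.045)
    n,l,st,_=cv2.connectedComponentsWithStats(pink.astype(np.uint8)); k=1+st[1:,4].argmax(); m=l==k
    pts=W[m]; print("tile px",m.sum(),np.median(pts[:,2]),cv2.minAreaRect((pts[:,:2]*1000).astype(np.float32)))
    jig=jr&(z>.006)&(z<.06)
    n,l,st,_=cv2.connectedComponentsWithStats(jig.astype(np.uint8)); k=1+st[1:,4].argmax(); m=l==k
    print("jig px",m.sum(),cv2.minAreaRect((W[m][:,:2]*1000).astype(np.float32)))
    f=m&(z>.029)
    print("fence",f.sum(),cv2.minAreaRect((W[f][:,:2]*1000).astype(np.float32)),np.median(z[f]))
    br=(W[...,0]>.2)&(W[...,0]<.7)&(W[...,1]<0)&(W[...,1]>-.4)
    red=br&((hh<6)|(hh>174))&(S>170)&(z>.03)
    q=W[red]; c=q.mean(0); _,_,V=np.linalg.svd(q-c); t=(q-c)@V[0]
    print("brush",red.sum(),c,V[0],t.min(),t.max(),q[q[:,2].argmax()],q[q[:,2].argmin()])
    g=br&(z>.005)&(z<.018)&(W[...,1]<-.02)
    n,l,st,_=cv2.connectedComponentsWithStats(g.astype(np.uint8))
    for k in range(1,n):
        if st[k,4]>100: print("stand?",st[k],cv2.minAreaRect((W[l==k][:,:2]*1000).astype(np.float32)))
E
```

```text
top
{np.float64(-0.01): np.int64(91), np.float64(-0.006): np.int64(3293), np.float64(-0.002): np.int64(8859), np.float64(0.002): np.int64(2006), np.float64(0.006): np.int64(1400), np.float64(0.01): np.int64(3480), np.float64(0.014): np.int64(785), np.float64(0.018): np.int64(107), np.float64(0.022): np.int64(340), np.float64(0.026): np.int64(780), np.float64(0.03): np.int64(520), np.float64(0.034): np.int64(712), np.float64(0.038): np.int64(135), np.float64(0.042): np.int64(5), np.float64(0.046): np.int64(1), np.float64(0.05): np.int64(1), np.float64(0.054): np.int64(4)}
tile px 2 0.0296527343890991 ((520.7534790039062, 191.6106719970703), (4.460824012756348, 0.0), 108.65335083007812)
jig px 8049 ((504.8644714355469, 170.8564453125), (261.2525634765625, 262.9055480957031), 77.03063201904297)
fence 1523 ((505.8696594238281, 170.71290588378906), (261.2834777832031, 260.4536437988281), 77.14159393310547) 0.03440278997404378
brush 353 [ 0.52133948 -0.23606806  0.1286642 ] [-0.71968379  0.25194142 -0.64697818] -0.07292801315274053 0.07367064044070155 [ 0.57398313 -0.25140833  0.17685188] 
[... 989 characters left out ...]
 ((508.5478515625, 172.36801147460938), (262.6872253417969, 265.00067138671875), 76.99647521972656)
fence 1263 ((509.2658996582031, 172.2021942138672), (262.6872253417969, 263.5267333984375), 76.99647521972656) 0.033842889641965135
brush 154 [ 0.52577716 -0.23030189  0.12607788] [-0.70166382  0.26213012 -0.6625373 ] -0.0779635922179489 0.13454038854268305 [ 0.58047802 -0.24571404  0.17522342] [ 0.43669144 -0.19056547  0.03307776]
stand? [257 114  31  25 492] ((245.1678466796875, -282.111083984375), (104.78380584716797, 104.85417175292969), 26.580089569091797)
stand? [ 208  157   66   45 1074] ((493.3289794921875, -223.5797882080078), (94.87967681884766, 211.63966369628906), 70.3874282836914)
```

View pics/crop.png

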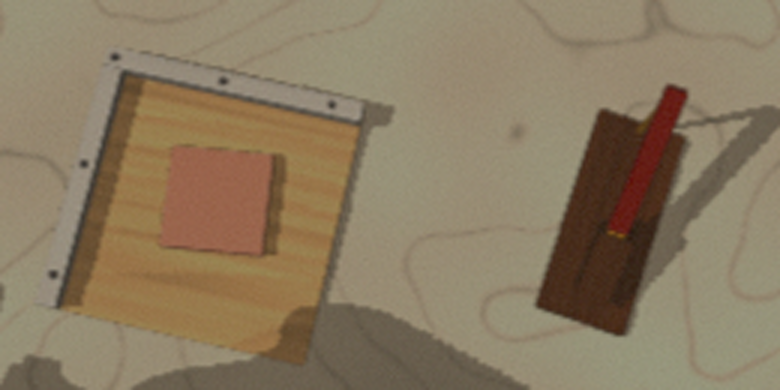

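The crop confirms it: the pink square tile lies inside the jig's L of fences, with its corner at the upper left, and the red brush slopes up and away over the dark stand. The jig yaw is about -13° and the stand yaw about -19.6°.

```bash
cat >> h.py <<'E'
JC=np.array([.5068,.1713]); JY=np.deg2rad(-13.)
JR=np.array([[np.cos(JY),-np.sin(JY)],[np.sin(JY),np.cos(JY)]])
def j2w(x,y): return JC+JR@np.array([x,y])
def tile(n,im,W):
    J=(W[...,:2]-JC)@JR; z=W[...,2]; hsv=cv2.cvtColor(im,cv2.COLOR_RGB2HSV)
    a=im.astype(int); m=(np.abs(J)<.128).all(-1)&(hsv[...,1]>60)&(a[...,1]-a[...,2]<22)&(a[...,0]-a[...,1]>25)&(z>.008)
    m=cv2.morphologyEx(m.astype(np.uint8),cv2.MORPH_OPEN,np.ones((3,3)))
    _,l,st,_=cv2.connectedComponentsWithStats(m); m=l==1+st[1:,4].argmax()
    r=cv2.minAreaRect((J[m]*1000).astype(np.float32)); print(n,"tile in jig mm",m.sum(),np.median(z[m]),r)
    b=cv2.boxPoints(r); print(b.round(0).tolist())
    return m
def goto(p,yaw_y=None,Rt=None):
    "moves needed, tool axes: turn first then shift (units of full scale)"
    s=state(); M=R.from_quat(s["tcp_rot"])
    if Rt is None:
        y=np.array([np.cos(yaw_y),np.sin(yaw_y),0]); z=np.array([0,0,-1.]); 
        if (M.as_matrix()[:,1]@y)<0:y=-y
        Rt=R.from_matrix(np.stack([np.cross(y,z),y,z],1))
    rv=(M.inv()*Rt).as_rotvec(degrees=True)/45
    d=np.array(p)-s["position"]
    print("t",s["t"],"pos",s["position"].round(4),"turn",rv.round(3),"shift after turn",(Rt.inv().apply(d)/.2).round(3),"now-axes",(M.inv().apply(d)/.2).round(3),"F",s["force"].round(1))
E
python3 - <<'E'
from h import *
for n in("top","scene"):
    a=np.load(n+".npz"); m=tile(n,a["im"],a["W"])
goto([*j2w(-.1,0),.15],JY+np.pi/2)
E
```

```text
Traceback (most recent call last):
  File "h.py", line 21, in tile
    _,l,st,_=cv2.connectedComponentsWithStats(m); m=l==1+st[1:,4].argmax()
                                                         ~~~~~~~~~~~~~~~^^
ValueError: attempt to get argmax of an empty sequence
```

```bash
python3 - <<'E'
s=open("h.py").read()
i=s.index("    a=im.astype(int)"); j=s.index("    m=cv2.morph")
s=s[:i]+"""    lab=cv2.cvtColor(cv2.GaussianBlur(im,(3,3),0),cv2.COLOR_RGB2LAB).astype(int); reg=(np.abs(J)<.128).all(-1)
    h=lab[...,1]-0.6*lab[...,2]; t,_=cv2.threshold((h[reg]+60).clip(0,255).astype(np.uint8),0,255,cv2.THRESH_OTSU); t-=60
    m=reg&(h>t)&(lab[...,1]>140)&(z>.008)
"""+s[j:]
open("h.py","w").write(s)
from h import *
a=np.load("top.npz"); print(a["im"][217,222],a["im"][240,200],a["im"][177,230])
for n in("top","scene"):
    a=np.load(n+".npz"); m=tile(n,a["im"],a["W"])
goto([*j2w(-.1,0),.15],JY+np.pi/2)
E
```

```text
[153  99  76] [150 113  69] [154 144 127]
top tile in jig mm 1132 0.027664509366202794 ((3.127979278564453, -10.521709442138672), (98.51799774169922, 102.93885040283203), 7.299334526062012)
[[-52.0, 34.0], [-39.0, -68.0], [59.0, -55.0], [45.0, 47.0]]
scene tile in jig mm 788 0.02649825185646515 ((6.094745635986328, -9.917678833007812), (95.07605743408203, 95.12151336669922), 5.551765441894531)
[[-46.0, 33.0], [-37.0, -62.0], [58.0, -53.0], [49.0, 42.0]]
t 0.1 pos [0.2427 0.5482 0.2317] turn [-0.002 -0.    -0.242] shift after turn [-1.211 -1.539  0.408] now-axes [-1.48  -1.282  0.41 ] F [ 0.1  0.1 -0.3]
```

servo_tool --plan '[[[0,0,-0.12,0,0,0,48],[0,0,-0.12,0,0,0,48],[0,0,0,-0.14,-0.19,0,48],[0,0,0,-0.14,-0.19,0,48],[0,0,0,-0.14,-0.19,0,48],[0,0,0,-0.14,-0.19,0,48],[0,0,0,-0.14,-0.19,0,48],[0,0,0,-0.14,-0.19,0,48],[0,0,0,-0.14,-0.19,0.2,48],[0,0,0,-0.14,-0.19,0.2,48]]]'

```text
t: 1.1
position: [0.3863, 0.2171, 0.1682]
tcp_rot: [0.114, 0.993, 0.001, 0.001]
force: [0.4, -0.0, -0.3]
gripper_width: 0.482
gripper_force: 0.0
```

```bash
python3 -c "
from h import *
print(state()['gripper_width']); goto([*j2w(-.08,-.008),.031],JY+np.pi/2)"
```

```text
0.482116811807295
t 1.1 pos [0.3863 0.2171 0.1682] turn [ 0.002  0.003 -0.002] shift after turn [-0.239 -0.128  0.686] now-axes [-0.237 -0.128  0.686] F [ 0.4 -0.  -0.3]
```

servo_tool --plan '[[[0,0,0,0,0,0,48],[0,0,0,-0.08,-0.05,0.08,48],[0,0,0,-0.08,-0.05,0.1,48],[0,0,0,0,0,0.15,48],[0,0,0,0,0,0.15,48],[0,0,0,0,0,0,48],[0,0,0,0,0,0,48]]]'

```text
t: 1.8
position: [0.4113, 0.1921, 0.0723]
tcp_rot: [0.114, 0.994, -0.0, -0.001]
force: [0.2, -0.7, -0.1]
gripper_width: 0.48
gripper_force: 0.0
```

```bash
python3 -c "
from h import *
goto([*j2w(-.08,-.008),.031],JY+np.pi/2)"
```

```text
t 1.8 pos [0.4113 0.1921 0.0723] turn [-0.001 -0.002 -0.001] shift after turn [-0.089 -0.034  0.207] now-axes [-0.089 -0.034  0.207] F [ 0.2 -0.7 -0.1]
```

servo_tool --plan '[[[0,0,0,-0.03,-0.034,0.1,48],[0,0,0,0,0,0.1,48],[0,0,0,0,0,0,48],[0,0,0,-0.04,0,0,48],[0,0,0,-0.04,0,0,48],[0,0,0,-0.04,0,0,48],[0,0,0,-0.04,0,0,48],[0,0,0,-0.04,0,0,48],[0,0,0,-0.04,0,0,48],[0,0,0,-0.04,0,0,48]]]'

```text
t: 2.8
position: [0.4709, 0.1709, 0.0319]
tcp_rot: [0.114, 0.993, -0.0, -0.0]
force: [-2.0, 0.3, 1.4]
gripper_width: 0.472
gripper_force: 1.6
```

servo_tool --plan '[[[0,0,0,-0.03,0,0,48],[0,0,0,-0.03,0,0,48],[0,0,0,-0.02,0,0,48],[0,0,0,0,0,0,48]]]'

```text
t: 3.2
position: [0.4869, 0.1672, 0.032]
tcp_rot: [0.114, 0.993, -0.0, 0.0]
force: [0.2, -0.4, -0.2]
gripper_width: 0.478
gripper_force: 0.0
```

```bash
python3 -c "
from h import *
goto([*j2w(0.0025,-.008),.031],JY+np.pi/2)"
```

```text
t 3.2 pos [0.4869 0.1672 0.032 ] turn [-0.     0.001 -0.002] shift after turn [-0.105  0.002  0.005] now-axes [-0.105  0.002  0.005] F [ 0.2 -0.4 -0.2]
```

servo_tool --plan '[[[0,0,0,-0.02,0,0,48],[0,0,0,-0.02,0,0,48],[0,0,0,-0.02,0,0,48],[0,0,0,-0.02,0,0,48],[0,0,0,-0.01,0,0,48]]]'

```text
t: 3.7
position: [0.5041, 0.1633, 0.032]
tcp_rot: [0.114, 0.993, 0.0, 0.0]
force: [-2.5, -0.5, 1.7]
gripper_width: 0.479
gripper_force: 1.0
```

servo_tool --plan '[[[0,0,0,-0.01,0,0,48],[0,0,0,-0.01,0,0,48]]]'

```text
t: 3.9
position: [0.505, 0.163, 0.0318]
tcp_rot: [0.114, 0.993, -0.0, -0.003]
force: [-21.4, 4.4, 18.4]
gripper_width: 0.481
gripper_force: 11.4
```

servo_tool --plan '[[[0,0,0,-0.01,0,0,48],[0,0,0,-0.005,0,0,48]]]'

```text
t: 4.1
position: [0.5052, 0.163, 0.0316]
tcp_rot: [0.114, 0.993, -0.0, -0.006]
force: [-31.9, 5.9, 28.5]
gripper_width: 0.48
gripper_force: 16.7
```

```bash
python3 -c "
from h import *
goto([*j2w(0.0025,-.008),.031],JY+np.pi/2)
im,d,ci=grab('top');W=cloud(d,ci);tile('top',im,W)
im,d,ci=grab('scene');W=cloud(d,ci);tile('scene',im,W)"
```

```text
t 4.1 pos [0.5052 0.163  0.0316] turn [-0.002 -0.015 -0.001] shift after turn [-0.011  0.002  0.003] now-axes [-0.011  0.002  0.003] F [-31.9   5.9  28.5]
top tile in jig mm 282 0.02762552032882748 ((55.14131164550781, -46.67835235595703), (111.24662780761719, 54.819496154785156), 9.405888557434082)
[[-4.0, -29.0], [5.0, -83.0], [114.0, -65.0], [106.0, -11.0]]
scene tile in jig mm 370 0.02632722082508432 ((75.63005065917969, -3.16802978515625), (72.94351196289062, 114.28629302978516), 34.850860595703125)
[[13.0, 23.0], [78.0, -71.0], [138.0, -29.0], [73.0, 65.0]]
```

servo_tool --plan '[[[0,0,0,0.04,0,0,48],[0,0,0,0.06,0,0,48],[0,0,0,0,0,-0.15,48],[0,0,0,0,-0.05,-0.15,48],[0,0,0,-0.1,-0.1,0,48],[0,0,0,-0.1,-0.1,0,48],[0,0,0,-0.1,-0.1,0,48],[0,0,0.18,0,0,0,48],[0,0,0.18,0,0,0,48],[0,0,0.18,0,0,0,48]]]'

```text
t: 5.2
position: [0.5338, 0.0842, 0.0921]
tcp_rot: [0.324, 0.946, 0.0, 0.0]
force: [-0.1, -0.1, 0.2]
gripper_width: 0.479
gripper_force: 0.0
```

servo_tool --plan '[[[0,0,0.18,0,0,0,48],[0,0,0.18,0,0,0,48],[0,0,0.18,0,0,0,48],[0,0,0.18,0,0,0,48],[0,0,0.18,0,0,0,48],[0,0,0.18,0,0,0,48],[0,0,0.18,0,0,0,48],[0,0,0.18,0,0,0,48],[0,0,0.02,0,0,0,48],[0,0,0,0,0,0,48]]]'

```text
t: 6.2
position: [0.5337, 0.0846, 0.0921]
tcp_rot: [0.782, 0.623, 0.0, 0.0]
force: [0.1, 0.1, -0.0]
gripper_width: 0.482
gripper_force: 0.0
```

```bash
python3 -c "
from h import *
goto([*j2w(0.06,-.085),.031],JY)
im,d,ci=grab('scene');W=cloud(d,ci);tile('scene',im,W)"
```

```text
t 6.2 pos [0.5337 0.0846 0.0921] turn [ 0.001 -0.     0.002] shift after turn [-0.033  0.072  0.306] now-axes [-0.033  0.071  0.306] F [ 0.1  0.1 -0. ]
scene tile in jig mm 784 0.026466636325886528 ((58.046234130859375, -15.648185729980469), (90.0944595336914, 97.25232696533203), 1.26605224609375)
[[12.0, 32.0], [14.0, -65.0], [104.0, -63.0], [102.0, 34.0]]
```

servo_tool --plan '[[[0,0,0,-0.055,0.07,0.1,48],[0,0,0,0,0,0.1,48],[0,0,0,0,0,0.1,48],[0,0,0,0,0,0,48],[0,0,0,0.03,0,0,48],[0,0,0,0.04,0,0,48],[0,0,0,0.04,0,0,48],[0,0,0,0.04,0,0,48],[0,0,0,0.04,0,0,48],[0,0,0,0.04,0,0,48]]]'

```text
t: 7.25
position: [0.5558, 0.1162, 0.0326]
tcp_rot: [0.783, 0.622, 0.0, 0.0]
force: [-0.7, -3.1, 2.7]
gripper_width: 0.481
gripper_force: 1.6
```

servo_tool --plan '[[[0,0,0,0.03,0,0,48],[0,0,0,0.03,0,0,48],[0,0,0,0.03,0,0,48],[0,0,0,0.03,0,0,48],[0,0,0,0.02,0,0,48],[0,0,0,0.02,0,0,48]]]'

```text
t: 7.85
position: [0.5624, 0.147, 0.0319]
tcp_rot: [0.783, 0.622, -0.0, -0.0]
force: [-0.9, -3.1, 1.8]
gripper_width: 0.48
gripper_force: 1.5
```

```bash
python3 -c "
from h import *
goto([*j2w(0.06,0),.031],JY)"
```

```text
t 7.85 pos [0.5624 0.147  0.0319] turn [-0.     0.    -0.002] shift after turn [0.056 0.002 0.004] now-axes [0.056 0.002 0.004] F [-0.9 -3.1  1.8]
```

servo_tool --plan '[[[0,0,0,0.02,0,0,48],[0,0,0,0.02,0,0,48],[0,0,0,0.01,0,0,48],[0,0,0,0.01,0,0,48]]]'

```text
t: 8.25
position: [0.5651, 0.1585, 0.0319]
tcp_rot: [0.783, 0.622, -0.0, -0.0]
force: [0.1, -2.4, 2.0]
gripper_width: 0.483
gripper_force: 1.3
```

servo_tool --plan '[[[0,0,0,0.01,0,0,48],[0,0,0,0.01,0,0,48]]]'

```text
t: 8.45
position: [0.5656, 0.1599, 0.0319]
tcp_rot: [0.783, 0.622, -0.002, 0.001]
force: [-5.4, -20.4, 9.1]
gripper_width: 0.481
gripper_force: 10.7
```

```bash
python3 -c "
from h import *
goto([*j2w(0.06,0),.031],JY)"
```

```text
t 8.45 pos [0.5656 0.1599 0.0319] turn [-0.001  0.006 -0.002] shift after turn [-0.011  0.001  0.005] now-axes [-0.011  0.001  0.005] F [ -5.4 -20.4   9.1]
```

servo_tool --plan '[[[0,0,0,-0.03,0,0,48],[0,0,0,-0.08,0,0,48],[0,0,0,-0.05,0,-0.1,48],[0,0,0,0,0,-0.2,48],[0,0,0,0,0,-0.2,48],[0,0,0,0,0,-0.2,48],[0,0,0,0,0,-0.2,48],[0,0,-0.18,0,0,0,48],[0,0,-0.18,0,0,0,48],[0,0,-0.18,0,0,0,48]]]'

```text
t: 9.45
position: [0.5588, 0.1307, 0.2123]
tcp_rot: [0.632, 0.775, 0.001, 0.0]
force: [0.8, 0.4, -0.4]
gripper_width: 0.478
gripper_force: 0.0
```

servo_tool --plan '[[[0,0,-0.18,0,0,0,48],[0,0,-0.18,0,0,0,48],[0,0,-0.18,0,0,0,48],[0,0,-0.18,0,0,0,48],[0,0,-0.18,0,0,0,48],[0,0,-0.18,0,0,0,48],[0,0,-0.18,0,0,0,48],[0,0,-0.18,0,0,0,48],[0,0,-0.02,0,0,0,48],[0,0,0,0,0,0,48]]]'

```text
t: 10.45
position: [0.5586, 0.1308, 0.2118]
tcp_rot: [0.116, 0.993, 0.0, -0.0]
force: [-0.3, -0.1, -0.1]
gripper_width: 0.477
gripper_force: 0.0
```

```bash
python3 -c "
from h import *
goto([*j2w(-.02,.06),.05],JY+np.pi/2)
im,d,ci=grab('scene');W=cloud(d,ci);tile('scene',im,W)
a=im
im,d,ci=grab('wrist');save('w1',im)
im,d,ci=grab('top');W=cloud(d,ci);tile('top',im,W)
save('s2',cv2.resize(a[180:310,260:420],None,fx=4,fy=4,interpolation=cv2.INTER_CUBIC))"
```

```text
t 10.45 pos [0.5586 0.1308 0.2118] turn [ 0.    -0.    -0.006] shift after turn [0.398 0.439 0.809] now-axes [0.4   0.437 0.809] F [-0.3 -0.1 -0.1]
scene tile in jig mm 805 0.026495876009586583 ((56.85459518432617, 58.92951965332031), (91.30956268310547, 89.7002944946289), 0.929428219795227)
[[10.0, 103.0], [12.0, 13.0], [103.0, 15.0], [102.0, 105.0]]
top tile in jig mm 826 0.027332403966751406 ((45.138946533203125, 51.904075622558594), (75.89170837402344, 112.74604797363281), 1.7397111654281616)
[[5.0, 107.0], [9.0, -6.0], [85.0, -3.0], [81.0, 109.0]]
```

View pics/w1.png

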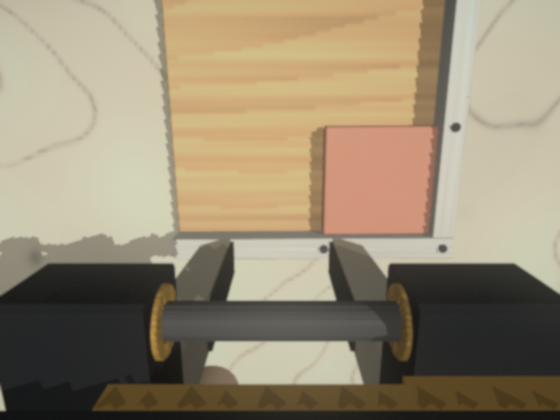

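View pics/s2.png

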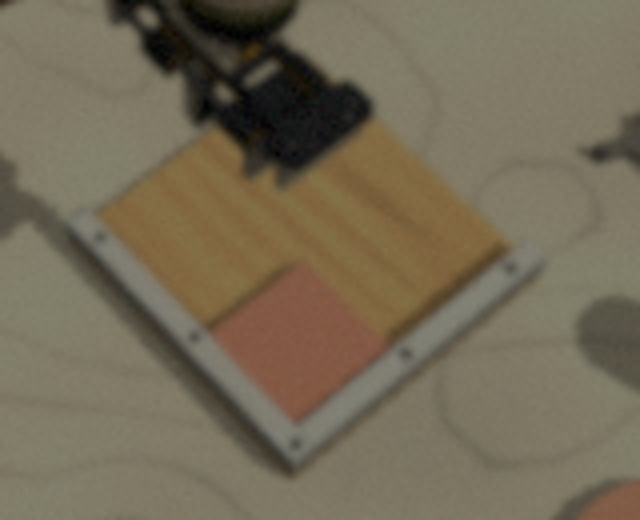

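The wrist view shows the tile at (323-437, 125-235), against the right fence (445) and the bottom fence (238). The scene crop shows no visible gap at either fence. I'll press once more along x to confirm.

servo_tool --plan '[[[0,0,0,0.1,0.11,0.1,48],[0,0,0,0.1,0.11,0.1,48],[0,0,0,0.1,0.11,0.1,48],[0,0,0,0.1,0.11,0.1,48],[0,0,0,0,0,0.2,48],[0,0,0,0,0,0.2,48],[0,0,0,0,0,0.1,48],[0,0,0,0,0,0,48],[0,0,0,-0.05,0,0,48],[0,0,0,-0.03,0,0,48]]]'

```text
t: 11.6
position: [0.5181, 0.2313, 0.0333]
tcp_rot: [0.114, 0.993, 0.0, 0.001]
force: [-1.0, -0.1, 0.4]
gripper_width: 0.477
gripper_force: 0.0
```

servo_tool --plan '[[[0,0,0,-0.01,0,0,48],[0,0,0,-0.01,0,0,48],[0,0,0,-0.01,0,0,48]]]'

```text
t: 11.9
position: [0.5206, 0.2306, 0.0326]
tcp_rot: [0.114, 0.993, 0.0, -0.002]
force: [-18.8, 4.4, 14.5]
gripper_width: 0.479
gripper_force: 9.5
```

```bash
python3 -c "
from h import *
goto([*j2w(0,.06),.031],JY+np.pi/2)"
```

```text
t 11.9 pos [0.5206 0.2306 0.0326] turn [ 0.    -0.005 -0.002] shift after turn [ 0.    -0.004  0.008] now-axes [ 0.    -0.004  0.008] F [-18.8   4.4  14.5]
```

Contact came at the same x as before, so the tile is flush. Next I retreat and work out the brush grasp.

servo_tool --plan '[[[0,0,0,0.03,0,0,60],[0,0,0,0.1,0,0,60],[0,0,0,0.1,0,-0.1,60],[0,0,0,0.1,0,-0.2,60],[0,0,0,0,-0.1,-0.2,60],[0,0,0,0,-0.2,-0.2,60],[0,0,0,0,-0.2,-0.2,60],[0,0,0,0,-0.2,0,60],[0,0,0,0,-0.2,0,60],[0,0,0,0,-0.2,0,60]]]'

```text
t: 12.9
position: [0.4102, 0.0382, 0.2036]
tcp_rot: [0.114, 0.994, -0.0, 0.001]
force: [0.9, 0.1, 0.2]
gripper_width: 0.603
gripper_force: 0.0
```

```bash
cat >> h.py <<'E'
SY=np.deg2rad(-19.6); c,s_=np.cos(np.deg2rad(40)),np.sin(np.deg2rad(40))
SX=np.array([np.cos(SY),np.sin(SY),0]); SYv=np.array([-np.sin(SY),np.cos(SY),0])
B=SX*c+np.array([0,0,s_]); TZ=SX*s_-np.array([0,0,c])
RG=R.from_matrix(np.stack([-B,SYv,TZ],1)); C0=np.array([.5005,-.2285,.1])
def brush(im,W,y0=-.4,y1=0):
    hsv=cv2.cvtColor(im,cv2.COLOR_RGB2HSV); hh=hsv[...,0].astype(int); z=W[...,2]
    m=(W[...,0]>.2)&(W[...,0]<.75)&(W[...,1]<y1)&(W[...,1]>y0)&((hh<6)|(hh>174))&(hsv[...,1]>170)&(z>.03)
    m=cv2.morphologyEx(m.astype(np.uint8),cv2.MORPH_OPEN,np.ones((2,2)))
    _,l,st,_=cv2.connectedComponentsWithStats(m); m=l==1+st[1:,4].argmax(); return m
E
python3 - <<'E'
from h import *
for n in("top","scene"):
    a=np.load(n+".npz"); W=a["W"]; m=brush(a["im"],W); q=W[m]-C0
    L=np.stack([q@B,q@SYv,q@-TZ],1)*1000
    print(n,m.sum(),"median",np.median(L,0),"along",np.percentile(L[:,0],[1,99]),"lat",np.percentile(L[:,1],[3,97]),"hgt",np.percentile(L[:,2],[5,50,95]),"slopes",np.polyfit(L[:,0],L[:,1],1),np.polyfit(L[:,0],L[:,2],1))
goto(C0-.115*TZ,Rt=RG)
E
```

```text
** On entry to DLASCL parameter number  4 had an illegal value
 ** On entry to DLASCL parameter number  4 had an illegal value
 ** On entry to DLASCL parameter number  4 had an illegal value
 ** On entry to DLASCL parameter number  4 had an illegal value
 ** On entry to DLASCL parameter number  5 had an illegal value
 ** On entry to DLASCL parameter number  4 had an illegal valueTraceback (most recent call last):
  File "<stdin>", line 5, in <module>
    c, resids, rank, s = lstsq(lhs, rhs, rcond)
                         ~~~~~^^^^^^^^^^^^^^^^^
    x, resids, rank, s = _umath_linalg.lstsq(a, b, rcond,
                         ~~~~~~~~~~~~~~~~~~~^^^^^^^^^^^^^
                                             signature=signature)
                                             ^^^^^^^^^^^^^^^^^^^^
    raise LinAlgError("SVD did not converge in Linear Least Squares")
numpy.linalg.LinAlgError: SVD did not converge in Linear Least Squares
```

```bash
python3 - <<'E'
from h import *
for n in("top","scene"):
    a=np.load(n+".npz"); W=a["W"]; m=brush(a["im"],W)&np.isfinite(W[...,2]); q=W[m]-C0
    L=np.stack([q@B,q@SYv,q@-TZ],1)*1000
    print(n,m.sum(),"median",np.median(L,0),"along",np.percentile(L[:,0],[1,99]),"lat",np.percentile(L[:,1],[3,97]),"hgt",np.percentile(L[:,2],[5,50,95]),"slopes",np.polyfit(L[:,0],L[:,1],1),np.polyfit(L[:,0],L[:,2],1))
goto(C0-.115*TZ,Rt=RG)
E
```

```text
top 343 median [30.00641352 -3.42715703  7.95196806] along [-56.22997149 105.49884839] lat [-27.40543      5.48827634] hgt [-68.79363075   7.95196806  10.78842233] slopes [ 0.04683814 -5.96912707] [ 0.17563358 -3.67435505]
scene 146 median [31.44730275  9.45598249  3.5471116 ] along [-62.75581628 109.44424346] lat [ 1.89028599 13.69047148] hgt [-5.05236026  3.5471116   7.84348571] slopes [0.03920067 7.14030284] [0.05492346 0.47569016]
t 12.9 pos [0.4102 0.0382 0.2036] turn [ 0.051 -0.884  0.139] shift after turn [-0.336 -1.105  0.383] now-axes [-0.374 -1.155  0.078] F [0.9 0.1 0.2]
```

servo_tool --plan '[[[0.01,-0.177,0.028,0,0,0,60],[0.01,-0.177,0.028,0,0,0,60],[0.01,-0.177,0.028,0,0,0,60],[0.01,-0.177,0.028,0,0,0,60],[0.01,-0.177,0.028,0,0,0,60],[0,0,0,-0.06,-0.2,0,60],[0,0,0,-0.06,-0.2,0,60],[0,0,0,-0.06,-0.2,0,60],[0,0,0,-0.06,-0.2,0,60],[0,0,0,-0.06,-0.2,0,60]]]'

```text
t: 13.9
position: [0.4683, -0.1338, 0.2396]
tcp_rot: [0.17, 0.933, -0.081, 0.306]
force: [0.2, 0.2, 0.3]
gripper_width: 0.602
gripper_force: 0.0
```

servo_tool --plan '[[[0,0,0,-0.03,-0.1,0.1,60],[0,0,0,0,0,0.1,60],[0,0,0,0,0,0,60],[0,0,0,0,0,0,60]]]'

```text
t: 14.3
position: [0.4863, -0.1629, 0.2107]
tcp_rot: [0.171, 0.934, -0.081, 0.304]
force: [-0.3, -0.3, 0.0]
gripper_width: 0.599
gripper_force: 0.0
```

```bash
python3 -c "
from h import *
print(state()['joints'])
goto(C0-.115*TZ,Rt=RG)
im,d,ci=grab('wrist');save('w2',im);np.savez('w2',im=im,W=cloud(d,ci))
W=cloud(d,ci);m=brush(im,W)&np.isfinite(W[...,2]); q=W[m]-C0
L=np.stack([q@B,q@SYv,q@-TZ],1)*1000
k=(abs(L[:,2]-8)<6); L=L[k]
print(len(L),np.percentile(L,[2,50,98],axis=0).round(1),np.polyfit(L[:,0],L[:,1],1),np.polyfit(L[:,0],L[:,2],1))
"
```

```text
[-0.40968222 -0.77098334  2.37667253 -0.02434837  0.89526167 -1.60918052]
t 14.3 pos [ 0.4863 -0.1629  0.2107] turn [-0.076 -0.076  0.001] shift after turn [ 0.22  -0.285 -0.037] now-axes [ 0.222 -0.286 -0.007] F [-0.3 -0.3  0. ]
484 [[-38.8  -4.3   5.9]
 [-32.3   4.7   8.1]
 [-21.3  10.1   9.7]] [ 0.22813675 11.25607217] [0.01778951 8.62921992]
```

View pics/w2.png

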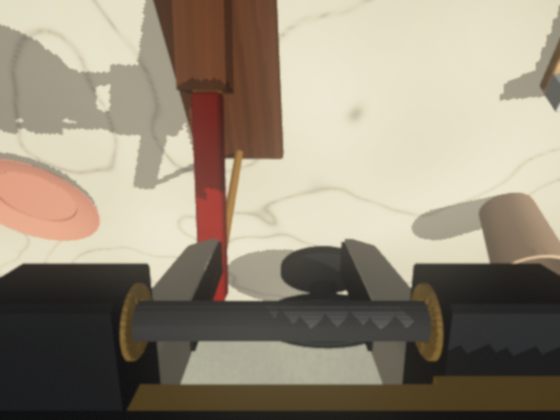

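The wrist view shows the brush from the sleeve mouth (208,92) down to (215,290), left of the gripper's middle (about 283). Joints 2 and 3 are near their limits with a 40° tilt, so I'll grasp with a 20° tilt instead.

```bash
cat >> h.py <<'E'
t2=np.deg2rad(20)
TZ2=SX*np.sin(t2)-np.array([0,0,np.cos(t2)])
RG2=R.from_matrix(np.stack([np.cross(SYv,TZ2),SYv,TZ2],1))
def lat(im,W,r0=100,r1=200):
    for v in range(r0,r1,15):
        r=im[v].astype(int); u=np.where((r[:,0]>90)&(r[:,1]<60)&(r[:,2]<60)&(r[:,0]>2.2*r[:,1]))[0]
        u=u[np.isfinite(W[v,u,2])]
        if len(u)<5: continue
        q=W[v,u]-C0; L=np.stack([q@B,q@SYv,q@-TZ],1)*1000
        print(v,u.min(),u.max(),"along",np.median(L[:,0]).round(1),"lat",np.percentile(L[:,1],[5,95]).round(1),"h",np.median(L[:,2]).round(1))
E
python3 -c "
from h import *
a=np.load('w2.npz'); lat(a['im'],a['W'])
goto(C0+[0,0,.1],Rt=RG2)"
```

```text
100 192 217 along -34.9 lat [-6.4  8.8] h 8.2
115 193 218 along -25.3 lat [-6.   8.6] h 8.1
130 195 218 along -15.5 lat [-5.2  8.7] h 8.4
145 204 217 along -5.5 lat [-0.1  8. ] h 8.3
t 14.35 pos [ 0.4867 -0.1626  0.2115] turn [-0.075  0.37  -0.011] shift after turn [-0.145 -0.287  0.114] now-axes [-0.107 -0.278  0.167] F [ 0.1 -0.5  0.7]
```

servo_tool --plan '[[[-0.037,0.185,-0.005,0,0,0,60],[-0.037,0.185,-0.005,0,0,0,60],[0,0,0,-0.05,-0.1,0,60],[0,0,0,-0.05,-0.1,0,60],[0,0,0,-0.04,-0.08,0.05,60],[0,0,0,0,0,0,60],[0,0,0,0,0,0,60]]]'

```text
t: 15.05
position: [0.496, -0.225, 0.2119]
tcp_rot: [0.168, 0.97, -0.03, 0.171]
force: [0.1, 0.1, 0.1]
gripper_width: 0.599
gripper_force: 0.0
```

```bash
python3 -c "
from h import *
print(state()['joints'].round(2))
im,d,ci=grab('wrist'); lat(im,cloud(d,ci),60,240)
goto(C0+.005*TZ2,Rt=RG2)"
```

```text
[-0.57 -0.35  2.01  0.09  1.14 -1.82]
105 265 292 along -35.6 lat [-7.2  9.2] h 8.0
120 265 292 along -25.2 lat [-7.2  9.1] h 8.2
135 265 292 along -15.0 lat [-7.2  9.1] h 8.0
150 265 292 along -4.7 lat [-7.2  9.1] h 7.9
165 265 292 along 5.4 lat [-7.2  9. ] h 8.0
180 265 292 along 15.5 lat [-7.1  9. ] h 8.2
195 266 292 along 25.5 lat [-6.5  9. ] h 7.9
t 15.1 pos [ 0.4961 -0.2248  0.2119] turn [-0.     0.001 -0.   ] shift after turn [ 0.166 -0.01   0.56 ] now-axes [ 0.166 -0.01   0.56 ] F [-0.4 -0.  -0. ]
```

servo_tool --plan '[[[0,0,0,0.08,-0.005,0.05,60],[0,0,0,0.086,0,0.1,60],[0,0,0,0,0,0.15,60],[0,0,0,0,0,0.1,60],[0,0,0,0,0,0.08,60],[0,0,0,0,0,0.08,60],[0,0,0,0,0,0,60]]]'

```text
t: 15.8
position: [0.5016, -0.2273, 0.0928]
tcp_rot: [0.168, 0.971, -0.029, 0.17]
force: [0.5, 1.3, -0.6]
gripper_width: 0.593
gripper_force: 0.0
```

```bash
python3 -c "
from h import *
goto(C0+.005*TZ2+.001*SYv,Rt=RG2)"
```

```text
t 15.8 pos [ 0.5016 -0.2273  0.0928] turn [ 0.001 -0.003  0.   ] shift after turn [-0.009 -0.002 -0.01 ] now-axes [-0.009 -0.002 -0.01 ] F [ 0.5  1.3 -0.6]
```

servo_tool --plan '[[[0,0,0,-0.009,-0.002,-0.01,40],[0,0,0,0,0,0,0],[0,0,0,0,0,0,0],[0,0,0,0,0,0,0],[0,0,0,0,0,0,0],[0,0,0,0,0,0,0],[0,0,0,0,0,0,0]]]'

```text
t: 16.5
position: [0.5033, -0.2301, 0.0976]
tcp_rot: [0.168, 0.97, -0.03, 0.171]
force: [-3.7, 1.7, 6.4]
gripper_width: 0.215
gripper_force: 30.0
```

```bash
python3 -c "
from h import *
s=state();print(s['torque'],s['gripper_width']*93)
goto(s['position']+.09*B,Rt=RG2)"
```

```text
[ 0.25400444  0.32386377 -0.08545543] 19.97973002836251
t 16.5 pos [ 0.5033 -0.2301  0.0976] turn [-0.001  0.001 -0.002] shift after turn [-0.423 -0.    -0.154] now-axes [-0.423  0.001 -0.154] F [-3.7  1.7  6.4]
```

servo_tool --plan '[[[0,0,0,-0.02,0,-0.007,0],[0,0,0,-0.04,0,-0.0146,0],[0,0,0,-0.04,0,-0.0146,0],[0,0,0,-0.04,0,-0.0146,0],[0,0,0,-0.04,0,-0.0146,0]]]'

```text
t: 17.0
position: [0.5271, -0.2381, 0.1184]
tcp_rot: [0.168, 0.971, -0.028, 0.166]
force: [-19.8, 6.9, 6.5]
gripper_width: 0.208
gripper_force: 30.0
```

servo_tool --plan '[[[0,0,0,-0.05,0,-0.0182,0],[0,0,0,-0.05,0,-0.0182,0],[0,0,0,-0.05,0,-0.0182,0],[0,0,0,-0.05,0,-0.0182,0],[0,0,0,-0.05,0,-0.0182,0],[0,0,0,-0.05,0,-0.0182,0],[0,0,0,0,0,0,0]]]'

```text
t: 17.7
position: [0.5768, -0.2563, 0.1628]
tcp_rot: [0.168, 0.97, -0.03, 0.171]
force: [-6.8, 1.5, 6.6]
gripper_width: 0.211
gripper_force: 30.0
```

```bash
python3 -c "
from h import *
s=state()
im,d,ci=grab('scene');save('s3',im[60:300,130:450]);np.savez('s3',im=im,W=cloud(d,ci))
M=R.from_quat(s['tcp_rot']); print(s['joints'].round(2))
Rl=R.from_rotvec(np.deg2rad(40)*SYv)*M
print('turn',(M.inv()*Rl).as_rotvec(degrees=True)/45, Rl.as_matrix()[:,2])
"
```

```text
[-0.54 -0.06  1.85  0.08  1.01 -1.8 ]
turn [ 1.06020777e-03  8.88888146e-01 -4.44008487e-04] [-0.32318202  0.11454971 -0.93937838]
```

View pics/s3.png

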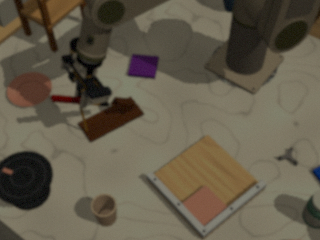

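The scene shows the gripper above the stand holding the brush, with the red handle end at (52,100); the tile is still in its corner. A residual force of about 7 N remains, so I'll pull a little further and check for slip.

servo_tool --plan '[[[0,0,0,-0.05,0,-0.0182,0],[0,0,0,-0.05,0,-0.0182,0],[0,0,0,0,0,0,0],[0,0,0,0,0,0,0]]]'

```text
t: 18.15
position: [0.5924, -0.262, 0.1768]
tcp_rot: [0.168, 0.97, -0.03, 0.172]
force: [-2.3, 0.6, 3.6]
gripper_width: 0.21
gripper_force: 30.0
```

```bash
cat >> h.py <<'E'
def held(n):
    s=state(); im,d,ci=grab(n); W=cloud(d,ci); r=im.astype(int)
    g=s["position"]-R.from_quat(s["tcp_rot"]).apply([0,0,.005])
    m=(r[...,0]>70)&(r[...,0]>2.2*r[...,1])&(r[...,0]>2.2*r[...,2])&(np.linalg.norm(W-g,axis=-1)<.16)
    q=W[m]-g; M=R.from_quat(s["tcp_rot"]); T=M.inv().apply(q)*1000
    a=np.cov(q.T); w,V=np.linalg.eigh(a); b=V[:,2]*np.sign(V[0,2]); t=q@b*1000
    print(n,m.sum(),"dir",b.round(3),"elev",np.rad2deg(np.arcsin(b[2])).round(1),"along grasp pt",np.percentile(t,[1,50,99]).round(1)); print("tool-frame pct",np.percentile(T,[2,50,98],axis=0).round(1).tolist(),"F",s["force"].round(1),"tau",s["torque"].round(2)); return im,W,m
E
python3 -c "
from h import *
im,_,m=held('top'); held('scene')
ys,xs=np.where(m);print(xs.min(),xs.max(),ys.min(),ys.max(),state()['position'])
save('t3',cv2.resize(im[130:280,300:440],None,fx=4,fy=4))"
```

```text
top 34 dir [0.559 0.817 0.145] elev 8.3 along grasp pt [19.6 27.6 36.6]
tool-frame pct [[-98.0, -7.8, -44.8], [-92.7, -0.6, -41.0], [-86.6, 7.7, -37.5]] F [-2.3  0.6  3.6] tau [0.15 0.32 0.01]
scene 49 dir [ 0.714 -0.274  0.645] elev 40.1 along grasp pt [ 44.4  79.5 106.2]
tool-frame pct [[-97.6, -4.6, -40.7], [-72.3, 2.0, -33.6], [-41.5, 9.7, -18.0]] F [-2.2  0.4  3.6] tau [ 0.1   0.3  -0.04]
390 397 135 141 [ 0.59237818 -0.26194709  0.17676357]
```

View pics/t3.png

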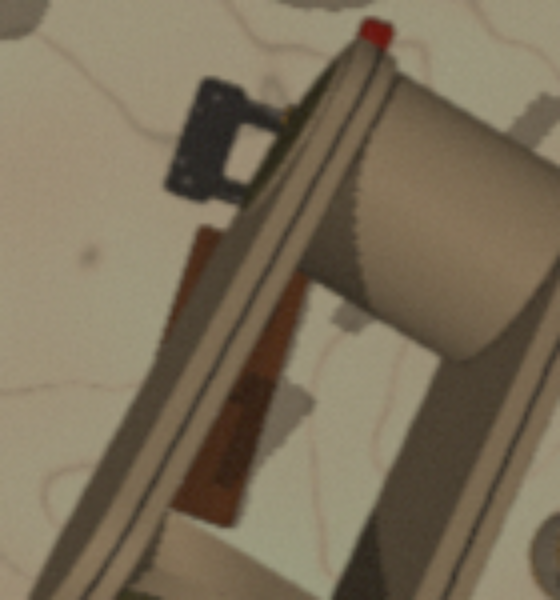

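Elevation is 40.1° and the handle end is about 107 mm from the grasp point, so there was no real slip. Next I lift and level the brush.

servo_tool --plan '[[[0,0,0,-0.034,0,-0.094,0],[0,0,0,-0.034,0,-0.094,0],[0,0,0,-0.034,0,-0.094,0],[0,0,0,-0.034,0,-0.094,0],[0,0,0,-0.034,0,-0.094,0],[0,0.127,0,0,0,0,0],[0,0.127,0,0,0,0,0],[0,0.127,0,0,0,0,0],[0,0.127,0,0,0,0,0],[0,0.127,0,0,0,0,0]]]'

```text
t: 19.25
position: [0.592, -0.2617, 0.2762]
tcp_rot: [0.17, 0.982, 0.013, -0.075]
force: [-0.4, 0.2, -0.4]
gripper_width: 0.212
gripper_force: 30.0
```

servo_tool --plan '[[[0,0.127,0,0,0,0,0],[0,0.127,0,0,0,0,0],[0,0,0,0,0,0,0],[0,0,0,0,0,0,0]]]'

```text
t: 19.65
position: [0.5922, -0.2617, 0.2738]
tcp_rot: [0.168, 0.97, 0.03, -0.171]
force: [0.7, 0.2, 0.7]
gripper_width: 0.214
gripper_force: 30.0
```

```bash
cat >> h.py <<'E'
def final(h=.25):
    s=state(); M=R.from_quat(s["tcp_rot"]); t=np.array([*j2w(.059,.06),h])
    p=t+M.apply([0,0,.005]); print("tile xy",t.round(4),"joints",s["joints"].round(2)); goto(p,Rt=M)
E
python3 -c "
from h import *
im,_,m=held('top'); held('scene');final()"
```

```text
avg = a.mean(axis, **keepdims_kw)
  ret = um.true_divide(
h.py:61: RuntimeWarning: Degrees of freedom <= 0 for slice
  a=np.cov(q.T); w,V=np.linalg.eigh(a); b=V[:,2]*np.sign(V[0,2]); t=q@b*1000
  c *= np.true_divide(1, fact)
  c *= np.true_divide(1, fact)
Traceback (most recent call last):
  File "h.py", line 61, in held
    a=np.cov(q.T); w,V=np.linalg.eigh(a); b=V[:,2]*np.sign(V[0,2]); t=q@b*1000
                       ~~~~~~~~~~~~~~^^^
numpy.linalg.LinAlgError: Eigenvalues did not converge
```

```bash
python3 -c "
from h import *
held('scene');final()"
```

```text
scene 36 dir [ 0.933 -0.36   0.011] elev 0.6 along grasp pt [-41.5  86.1 105.6]
tool-frame pct [[-96.7, -6.8, -42.9], [-78.8, -1.1, -33.7], [39.5, 10.0, 11.1]] F [-0.6  0.7  1. ] tau [-0.08 -0.16  0.02]
tile xy [0.5778 0.2165 0.25  ] joints [-0.47  0.61  0.85 -0.05  2.02 -1.71]
t 19.75 pos [ 0.592  -0.2617  0.2777] turn [0. 0. 0.] shift after turn [0.774 2.228 0.449] now-axes [0.774 2.228 0.449] F [-0.1  0.7 -0.8]
```

servo_tool --plan '[[[0,0,0,0.03,0.09,0.018,0],[0,0,0,0.05,0.14,0.028,0],[0,0,0,0.05,0.14,0.028,0],[0,0,0,0.05,0.14,0.028,0],[0,0,0,0.05,0.14,0.028,0],[0,0,0,0.05,0.14,0.028,0],[0,0,0,0.05,0.14,0.028,0],[0,0,0,0.05,0.14,0.028,0],[0,0,0,0.05,0.14,0.028,0],[0,0,0,0.05,0.14,0.028,0]]]'

```text
t: 20.75
position: [0.5803, 0.0303, 0.2613]
tcp_rot: [0.168, 0.971, 0.03, -0.168]
force: [0.0, 0.9, 0.2]
gripper_width: 0.212
gripper_force: 30.0
```

servo_tool --plan '[[[0,0,0,0.05,0.14,0.028,0],[0,0,0,0.05,0.14,0.028,0],[0,0,0,0.05,0.14,0.028,0],[0,0,0,0.05,0.14,0.028,0],[0,0,0,0.05,0.14,0.028,0],[0,0,0,0.03,0.09,0.018,0],[0,0,0,0,0,0,0],[0,0,0,0,0,0,0],[0,0,0,0,0,0,0]]]'

```text
t: 21.65
position: [0.5743, 0.1981, 0.2486]
tcp_rot: [0.169, 0.97, 0.03, -0.17]
force: [0.3, 0.2, -1.2]
gripper_width: 0.208
gripper_force: 30.0
```

```bash
python3 -c "
from h import *
im,W,m=held('scene');final()
im,d,ci=grab('scene');save('s4',im[130:370,230:550]);tile('scene',im,cloud(d,ci))
# bystanders: depth/colour change against first image
a=np.load('scene.npz');print([ (n,np.nanmean(np.abs(im[y-8:y+8,x-8:x+8].astype(int)-a['im'][y-8:y+8,x-8:x+8])).round(1)) for n,x,y in (('yun',234,268),('pa',428,327),('pb',159,149),('spur',417,215),('glaze',450,268),('slip',210,112),('blue',465,236),('purple',273,126))])"
```

```text
scene 24 dir [0.948 0.313 0.054] elev 3.1 along grasp pt [68.9 80.4 87.2]
tool-frame pct [[-98.1, -5.3, -45.4], [-92.2, 0.2, -40.6], [-84.2, 7.4, -35.6]] F [ 0.3  0.2 -1.2] tau [-0.04 -0.21 -0.03]
tile xy [0.5778 0.2165 0.25  ] joints [ 0.15  0.43  1.15  0.17  1.87 -1.05]
t 21.7 pos [0.5744 0.198  0.2484] turn [0. 0. 0.] shift after turn [0.017 0.093 0.022] now-axes [0.017 0.093 0.022] F [ 0.2 -0.7 -1. ]
scene tile in jig mm 791 0.02628081049244191 ((58.06462860107422, 58.67178726196289), (89.84071350097656, 90.79204559326172), 0.1051778644323349)
[[13.0, 104.0], [13.0, 13.0], [103.0, 13.0], [103.0, 104.0]]
[('yun', np.float64(4.1)), ('pa', np.float64(5.1)), ('pb', np.float64(5.2)), ('spur', np.float64(17.9)), ('glaze', np.float64(4.8)), ('slip', np.float64(11.6)), ('blue', np.float64(4.4)), ('purple', np.float64(27.2))]
```

View pics/s4.png

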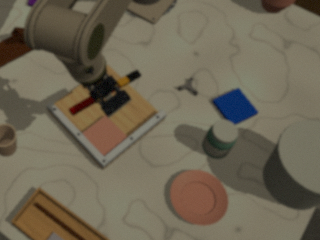

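servo_tool --plan '[[[0,0,0,0.01,0.05,0,0],[0,0,0,0.01,0.043,0,0],[0,0,0,0,0,0,0],[0,0,0,0,0,0,0],[0,0,0,0,0,0,0],[0,0,0,0,0,0,0]]]'

```text
t: 22.35
position: [0.5768, 0.2179, 0.2491]
tcp_rot: [0.168, 0.97, 0.03, -0.171]
force: [-0.2, -0.6, -0.6]
gripper_width: 0.213
gripper_force: 30.0
```

```bash
python3 -c "
from h import *
final()
M=R.from_quat(state()['tcp_rot']); b=M.apply([-np.cos(np.deg2rad(20)),0,-np.sin(np.deg2rad(20))]); print('nominal brush dir',b.round(3), np.abs(state()['qvel']).max())
im,d,ci=grab('scene');save('s5',cv2.resize(im[180:310,270:410],None,fx=4,fy=4,interpolation=cv2.INTER_CUBIC))"
```

```text
tile xy [0.5778 0.2165 0.25  ] joints [ 0.18  0.45  1.12  0.18  1.88 -1.02]
t 22.35 pos [0.5768 0.2179 0.2491] turn [0. 0. 0.] shift after turn [-0.005 -0.005  0.018] now-axes [-0.005 -0.005  0.018] F [-0.2 -0.6 -0.6]
nominal brush dir [ 0.942 -0.337  0.   ] 0.0025015122414545317
```

View pics/s5.png

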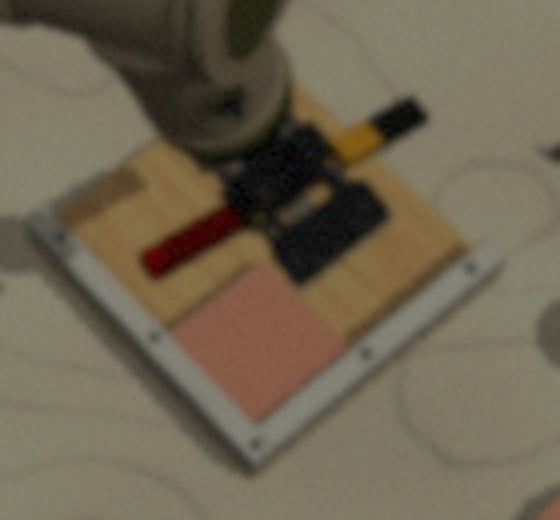

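The crop shows the tile flush in the corner and the brush held above it, with its handle end at (152,262) and tip at (418,112). I'll check level by projecting the expected ends.

```bash
python3 -c "
from h import *
s=state();M=R.from_quat(s['tcp_rot']);g=s['position']-M.apply([0,0,.005])
ci=camera_info('scene');K=np.array(ci['intrinsics']);C=R.from_quat(ci['orientation'])
for e in (-3,0,3):
  b=SX*np.cos(np.deg2rad(e))+np.array([0,0,np.sin(np.deg2rad(e))])
  for t in(.11,-.11):
    p=K@C.inv().apply(g+t*b-ci['xyz']);p=p[:2]/p[2];print(e,t,((p-[270,180])*4).round(0))
"
```

```text
-3 0.11 [139. 273.]
-3 -0.11 [416. 101.]
0 0.11 [139. 269.]
0 -0.11 [415. 106.]
3 0.11 [139. 264.]
3 -0.11 [414. 111.]
```

```bash
python3 -c "
from h import *
s=state();M=R.from_quat(s['tcp_rot']);g=s['position']-M.apply([0,0,.005])
A=[]
for _ in range(4):
  im,d,ci=grab('scene');W=cloud(d,ci);q=W-g;a=q@SX;l=q@SYv;h=q[...,2]
  m=(abs(a)<.125)&(abs(l)<.02)&(abs(h)<.03)&((a>.055)|(a<-.06));A.append(np.stack([a[m],l[m],h[m]],1))
P=np.concatenate(A)*1000
for lo in range(-120,120,10):
  k=(P[:,0]>=lo)&(P[:,0]<lo+10)
  if k.sum()>20: print(lo,k.sum(),np.percentile(P[k],[10,50,90],axis=0)[:,1:].round(1).tolist())
print(np.percentile(P[:,0],[.5,99.5]))
"
```

```text
-110 92 [[-6.6, -2.6], [3.6, 2.5], [10.3, 5.1]]
-100 128 [[-5.8, -2.4], [4.0, 6.1], [10.4, 9.3]]
-90 113 [[-6.3, -3.2], [4.8, 5.7], [10.3, 8.3]]
-80 126 [[-6.5, -1.1], [3.0, 5.0], [10.5, 8.5]]
-70 131 [[-6.0, -1.9], [4.2, 5.9], [10.5, 8.5]]
50 65 [[-6.6, -0.1], [3.0, 6.4], [10.6, 9.2]]
60 136 [[-6.4, -1.9], [3.8, 5.6], [10.2, 8.9]]
70 130 [[-6.2, -0.9], [3.8, 5.5], [10.1, 8.6]]
80 134 [[-5.2, -1.4], [3.4, 5.6], [10.5, 8.4]]
90 133 [[-6.5, -0.2], [2.9, 6.1], [10.0, 9.0]]
100 155 [[-6.6, -3.7], [2.1, 4.9], [9.5, 8.5]]
[-111.10220115  108.55777287]
```

Heights match at both ends, so the brush is level. It spans -111 to +109 mm about the grasp point, so it is centred too.

```bash
python3 -c "
from h import *
print(sign_off())"
```

```text
the job is handed in; nothing more can be done
None
```

The job is handed in: the tile is flush in the fence corner, and the brush is gripped level with its middle over the tile's middle, about 22 cm above its top, after about 22 s of robot time.

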